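# Pack the sample carrier and latch its lid

## Robot

A 7-joint arm with a two-finger parallel gripper is mounted at the origin on a cart in front of the work surface, level with it; the furniture and walls round the work are solid. World frame = base frame: x ahead of the robot, y to its left, z up, the work surface at z = 0. Lengths are in mm, angles in rad, forces in N, time in s.
With the tool pointing down it reaches from about 425 to 950 mm from the base axis. Payload 4.7 kg.
Tool frame: the origin (TCP) lies midway between the tips of the shut fingers; the grasp point (between the pads) lies arm.grasp_offset behind it (arm.grasp_offset is the distance from the TCP to the grasp point, in mm); y points along the fingers, z is the direction in which the jaws open and shut, and the axes are right-handed (so a half turn about y gives the same grasp; the last joint's range is limited). The gripper opens to 85 mm and grips with 20 to 120 N. Pads are 22 mm wide; open, the fingers measure 114 mm over their backs; the gripper's body (76 mm by 85 mm) begins 54 mm behind the grasp point. The pads swing forward as they close: fully open they stand 13 mm farther back than shut.
Start: joints at [-1.206, 0.469, -0.049, 1.532, 0.024, 1.141, -0.082], TCP at [258.96, 623.368, 231.335] pointing down, gripper open.
Joint ranges: [-2.59, 2.59], [-0.33, 1.99], [-1.39, 1.29], [0.1, 2.45], [-1.04, 4.18], [0.21, 1.99], [-2.66, 2.66]. Speed limits (rad/s): [2.57, 2.57, 3.14, 3.14, 3.14, 3.14, 3.14].

## Interface

Orientations are given as a 3x3 rotation matrix whose columns are the frame's x, y, z axes.
In Python, from plant import arm gives the robot as it stands. Calls block until the motion is done:
- arm.move_pose(position, orientation): joint-space move of the TCP to a pose.
- arm.movel(position, max_speed=150, rotation=None, contact_N=None): straight line of the TCP; rotation=None keeps the orientation; max_speed is the mean speed in mm/s. With contact_N (N) it stops when the force on the tool has changed by that much, and returns True; else False.
- arm.goto_joints(angles): joint-space move.
- arm.move_gripper(opening, f_grip=None): opening from 0.0 (shut) to 1.0 (fully open); f_grip is the grip in N (None keeps the last); returns when the fingers have stopped.
- arm.dwell(seconds).
- arm.inverse_kinematics(position, orientation): joint angles nearest the present ones, or None.
- arm.read_camera(name): name is "side" or "top" or "wrist"; returns a dict with "image" (480x640x3 uint8, blue, green, red), "fovy" (degrees; the focal length in pixels is half the picture's height over the tangent of half this angle, whatever the lens; pixels are square), "cx", "cy" (the principal point, pixels), "origin" and "orientation" of the camera in the world; the wrist camera has in their place "tool_from_camera" (4x4, takes a point from camera to tool coordinates, whose origin is the TCP and whose axes are the tool frame's). Camera axes: x right, y down, z forward; pixel columns grow to the right and rows downward; lengths in mm; the calibration is good to about 2 mm. A picture is of the moment at which its call begins: read the wrist's pose just before it. There is no depth.
A pose or a line that the arm cannot do raises arm.PlanningError and nothing moves.
- arm.hand_in(): hands the job in, once; it reports no verdict.
Readings, each from a call of its own:
- arm.get_clock(): time.
- arm.get_joint_positions(): joint angles.
- arm.get_qvel(): joint speeds.
- arm.get_tau(): joint torques, N m.
- arm.get_position(): TCP position.
- arm.get_orientation(): TCP orientation.
- arm.get_ft_force(): force on the tool from outside, world axes, zero at the start.
- arm.get_ft_torque(): the same for the moment, N m.
- arm.get_gripper_width(): opening from 0.0 (shut) to 1.0 (fully open).
Only numpy, scipy, OpenCV 4.12 (cv2) and the standard library are available. Lean on these libraries where they do the work, as an engineer would, in place of code of your own. Each camera call takes 0.05 s, during which the arm holds its last target.

## Task

Pack the sample carrier for dispatch. It stands shut and latched: slide the keeper back so that the plunger springs up, then lift the hinged lid by the barrel knob until it rests open on its stop, stand every amber sample bottle from the worktop upright in a foam pocket of its own, pushed down to the pocket's floor, and lower the lid by hand until it is shut - do not let it drop. Then lock it again: push the latch's spring plunger down into its housing and, holding it down, slide the keeper across under the steel lip so that the plunger stays trapped when you let go. Do not shove the black case, the black bottle or the white pocket instrument about.

Things in the scene. Friction and masses are not known exactly. Their poses are not given: they have to be found in the camera images.
- carrier: sample carrier: bare aluminium box 140 mm deep (x), 236 wide (y), 78 high without lid (86 with), walls 6 mm, fixed to the worktop. Origin: centre of its underside; x points from front wall to hinge side, y to its left, z up. In it a black foam insert, its top 30 mm above the underside, with six round pockets 41 mm wide, 24 mm deep
- pocket0 (a point): centre of the floor of foam pocket 0 (front row, right seen from the front), 6 mm above the carrier's underside; the pocket is open above. Rows are 56 mm apart, pockets in a row 66 mm; from the outer pockets to the inside of the end walls 46 mm, from the front row to the inside of the front wall 28 mm
- pocket1 (a point): centre of the floor of foam pocket 1 (front row, middle seen from the front), 6 mm above the carrier's underside; the pocket is open above. Rows are 56 mm apart, pockets in a row 66 mm; from the outer pockets to the inside of the end walls 46 mm, from the front row to the inside of the front wall 28 mm
- pocket2 (a point): centre of the floor of foam pocket 2 (front row, left seen from the front), 6 mm above the carrier's underside; the pocket is open above. Rows are 56 mm apart, pockets in a row 66 mm; from the outer pockets to the inside of the end walls 46 mm, from the front row to the inside of the front wall 28 mm
- pocket3 (a point): centre of the floor of foam pocket 3 (hinge row, right seen from the front), 6 mm above the carrier's underside; the pocket is open above. Rows are 56 mm apart, pockets in a row 66 mm; from the outer pockets to the inside of the end walls 46 mm, from the front row to the inside of the front wall 28 mm
- pocket4 (a point): centre of the floor of foam pocket 4 (hinge row, middle seen from the front), 6 mm above the carrier's underside; the pocket is open above. Rows are 56 mm apart, pockets in a row 66 mm; from the outer pockets to the inside of the end walls 46 mm, from the front row to the inside of the front wall 28 mm
- pocket5 (a point): centre of the floor of foam pocket 5 (hinge row, left seen from the front), 6 mm above the carrier's underside; the pocket is open above. Rows are 56 mm apart, pockets in a row 66 mm; from the outer pockets to the inside of the end walls 46 mm, from the front row to the inside of the front wall 28 mm
- lid (a joint): the carrier's hinged lid, rad: 0 shut, 1.92 fully open, leaning back past upright on its stop, where it stays by itself; below about 1.5 it falls shut when let go. 0.45 kg with its latch; under 4 N at the knob lifts it
- hinge (a point): middle of the lid's hinge axis, which runs along the carrier's y, 73 mm behind the carrier's centre and 82 mm above its underside
- lid_knob (a point): centre of the lid's pull: black barrel knob 18 mm thick, 22 mm long, its axis along the carrier's y, in front of the lid's edge at the left, 173 mm from the hinge axis (level with it when shut). Pinched at its two flat ends it turns between the fingers as the lid swings. Nothing below it; lid edge 23 mm behind its centre
- plunger (a joint): the spring plunger of the lid's latch, m: 0 up, grows as it is pushed down (towards the lid's underside) into its housing at the lid's front edge; end of travel 0.016. The spring needs about 3 N at 0 and 11 N at the end and pushes it back up when let go
- keeper (a joint): the keeper, a cross slide riding on the plunger's head, m: 0 back, 0.022 fully across, to the carrier's -y (right, seen from the front). About 1 N moves it; it stays where left. With the lid shut and the plunger 12 mm or more down, its tongue passes under the lip by 14 mm; let go then, the plunger rises against the lip and stays at about 0.012. So it stands at the start
- keeper_tab (a point): centre of the top of the keeper's black thumb tab: upright block 16 x 16 mm, 32 mm tall, in front of the lid's edge at the right, 163 mm (horizontally) from the hinge axis; with lid shut and plunger up its top is 52 mm above the hinge axis, 48 mm above the lid. It goes down with the plunger and across with the keeper
- lip (a point): middle of the underside of the steel lip (29 mm along y, 14 mm thick) on a post on the carrier's front wall, beside the latch at its -y; before sliding its near edge is 42 mm from the tab's middle, after it 20 mm; its top lies 30 mm below the top of the raised tab
- bottle_1: a sample bottle: round, amber glass with a white screw cap, 37 mm wide and 66 mm high (cap 34 mm wide, the upper 16 mm), 80 g, heavy at the foot, standing on the worktop left of the carrier (three to five of the five are there). Origin: centre of its underside, z up
- bottle_2: a sample bottle: round, amber glass with a white screw cap, 37 mm wide and 66 mm high (cap 34 mm wide, the upper 16 mm), 80 g, heavy at the foot, standing on the worktop left of the carrier (three to five of the five are there). Origin: centre of its underside, z up
- bottle_3: a sample bottle: round, amber glass with a white screw cap, 37 mm wide and 66 mm high (cap 34 mm wide, the upper 16 mm), 80 g, heavy at the foot, standing on the worktop left of the carrier (three to five of the five are there). Origin: centre of its underside, z up
- bottle_4: a sample bottle: round, amber glass with a white screw cap, 37 mm wide and 66 mm high (cap 34 mm wide, the upper 16 mm), 80 g, heavy at the foot, standing on the worktop left of the carrier (three to five of the five are there). Origin: centre of its underside, z up
- bottle_5: a sample bottle: round, amber glass with a white screw cap, 37 mm wide and 66 mm high (cap 34 mm wide, the upper 16 mm), 80 g, heavy at the foot, standing on the worktop left of the carrier (three to five of the five are there). Origin: centre of its underside, z up
- case: a bystander: black oblong case lying flat, 60 x 150 mm and 34 mm high, origin at the centre of its underside
- reagent: a bystander: black bottle with a blue cap, 52 mm wide and 106 mm high, origin at the centre of its underside
- refractometer: a bystander: white pocket instrument lying flat, 46 x 106 x 28 mm, origin at the centre of its underside

How it is judged:
By the outcome, as a careful person would: the job done as asked, in the order asked, and still so for the second after the job is handed in, with the robot touching nothing.
Of bottle_1, bottle_2, bottle_3, bottle_4, bottle_5 only 3 to 5 are there at a start; the rules pass over those that are not, and their reading is None.
At some moment in a run one of bottle_1, bottle_2, bottle_3, bottle_4, bottle_5 may be knocked a few centimetres aside while the robot is not near it.
It also fails if it takes over 210 s, if anything falls off the work surface, if the arm or the gripper's body presses on something with over 40 N, if the wrist force passes 120 N, or if a joint passes its speed limit or range.

## Working session

There is one attempt and no reset: what is moved stays moved. The work goes in short steps, each a Python script; the robot and the scene stay as the last script left them, time stands still between calls to the robot, and variables do not carry over. Pictures are saved under pics/ and viewed, and the job is handed in when it is done.

```bash
ls -la; mkdir -p pics; python3 - <<'E'
from plant import arm
import cv2,numpy as np
print(arm.get_clock(),arm.get_position(),arm.get_orientation(),arm.grasp_offset,arm.get_ft_force(),arm.get_gripper_width())
for n in("side","top","wrist"):
    c=arm.read_camera(n); cv2.imwrite(f"pics/{n}0.png",c["image"])
    print({k:v for k,v in c.items() if k!="image"})
E
```

```text
total 12
drwxr-xr-x  3 agent agent 4096 Dec  6 14:21 .
drwxr-xr-x 23 root  root  4096 Dec  6 14:21 ..
drwxr-xr-x  2 agent agent 4096 Dec  6 14:21 pics
0.0 [258.7722941  622.79962612 230.24227827] [[ 9.23477721e-01 -6.69843300e-04  3.83651470e-01]
 [-3.83652044e-01 -1.85028455e-03  9.23475872e-01]
 [ 9.12802608e-05 -9.99998064e-01 -1.96568331e-03]] 18.700000000000003 [0.28364916 0.02270279 0.69100398] 1.0038593386748829
{'fovy': 48.99810294418139, 'cx': 310.4362086566797, 'cy': 243.49119208928397, 'origin': array([ 233.50506021, 1207.80933509,  840.72898737]), 'orientation': array([[-0.94669172, -0.19969229,  0.2527801 ],
       [-0.32213739,  0.59052801, -0.73993525],
       [-0.00151437, -0.7819205 , -0.62337633]])}
{'fovy': 54.5800975042271, 'cx': 321.2405653808835, 'cy': 246.4762602310974, 'origin': array([458.83411409, 338.51611947, 949.06360972]), 'orientation': array([[ 0.0153592 , -0.9955662 ,  0.09280108],
       [-0.9998737 , -0.0156719 , -0.00264177],
       [ 0.00408443, -0.09274878, -0.99568116]])}
{'fovy': 58.61269089817025, 'cx': 319.7408284643446, 'cy': 229.98729745290106, 'tool_from_camera': array([[ 3.03663652e-04,  9.56399226e-01,  2.92062370e-01,
        -7.40026298e+01],
       [ 1.22850108e-03, -2.92062520e-01,  9.56398439e-01,
        -1.43056244e+02],
       [ 9.99999199e-01,  6.83754952e-05, -1.26362625e-03,
        -3.22282211e-01],
       [ 0.00000000e+00,  0.00000000e+00,  0.00000000e+00,
         1.00000000e+00]])}
```

View pics/side0.png

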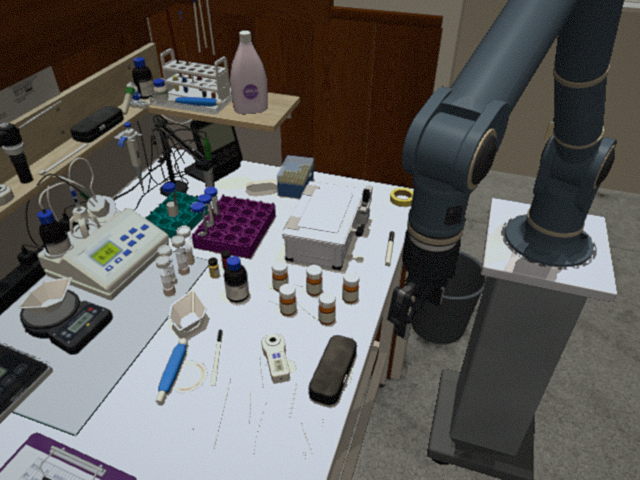

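View pics/top0.png

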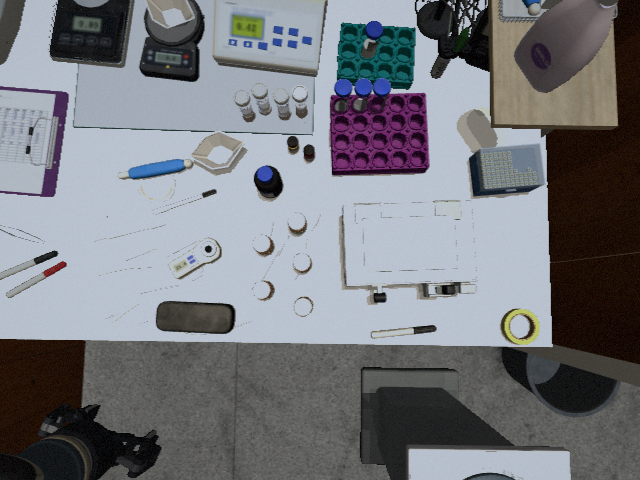

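View pics/wrist0.png

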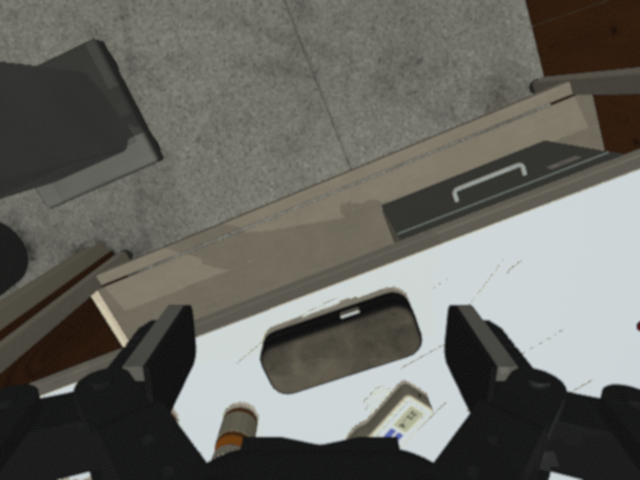

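The top view shows five white-capped bottles at about (263,243), (297,223), (302,263), (263,290) and (303,306). The carrier is at about (410,245), with its knob at (379,297) and its latch at (440,290). The side view agrees.

```bash
cat > h.py <<'E'
import cv2,numpy as np
from plant import arm
def ray(c,u,v,T=None):
    f=240/np.tan(np.radians(c["fovy"])/2)
    d=np.array([(u-c["cx"])/f,(v-c["cy"])/f,1.0])
    if "origin" in c: return np.array(c["origin"]),np.array(c["orientation"])@d
    M=c["tool_from_camera"]; p,R=c["_T"]
    return p+R@M[:3,3], R@(M[:3,:3]@d)
def onz(c,u,v,z):
    o,d=ray(c,u,v); return o+d*(z-o[2])/d[2]
def tri(rs):
    A=np.zeros((3,3));b=np.zeros(3)
    for o,d in rs:
        d=d/np.linalg.norm(d);P=np.eye(3)-np.outer(d,d);A+=P;b+=P@o
    x=np.linalg.solve(A,b)
    return x,[np.linalg.norm(np.cross(x-o,d/np.linalg.norm(d))) for o,d in rs]
def proj(c,p):
    f=240/np.tan(np.radians(c["fovy"])/2)
    if "origin" in c: q=np.array(c["orientation"]).T@(np.array(p)-c["origin"])
    else:
        M=c["tool_from_camera"];P,R=c["_T"]
        q=M[:3,:3].T@(R.T@(np.array(p)-P)-M[:3,3])
    return np.array([c["cx"]+f*q[0]/q[2],c["cy"]+f*q[1]/q[2]])
def cam(n,fn=None):
    T=(np.array(arm.get_position()),np.array(arm.get_orientation()))
    c=arm.read_camera(n); c["_T"]=T
    if fn: cv2.imwrite("pics/"+fn+".png",c["image"])
    return c
def R_down(ax):
    """tool y down (fingers point along +y? start: y=(0,0,-1)); z (jaw axis) at angle ax from world x"""
    z=np.array([np.cos(ax),np.sin(ax),0]);y=np.array([0,0,-1.]);x=np.cross(y,z)
    return np.column_stack([x,y,z])
E
python3 - <<'E'
from h import *
c=cam("top");im=c["image"]
cr=im[180:330,230:520]
cv2.imwrite("pics/topcrop.png",cv2.resize(cr,None,fx=2.7,fy=2.7,interpolation=cv2.INTER_CUBIC))
s=cam("side")
cv2.imwrite("pics/sidecrop.png",cv2.resize(s["image"][160:340,210:420],None,fx=3.3,fy=3.3,interpolation=cv2.INTER_CUBIC))
# tops of bottles
g=cv2.cvtColor(im,cv2.COLOR_BGR2GRAY)
cs=cv2.HoughCircles(cv2.resize(g,None,fx=3,fy=3,interpolation=cv2.INTER_CUBIC)[540:990,690:1020],cv2.HOUGH_GRADIENT,1,50,param1=80,param2=18,minRadius=22,maxRadius=42)
if cs is not None:
  for x,y,r in cs[0]:
    u=(x+690+.5)/3-.5;v=(y+540+.5)/3-.5;print(u,v,r/3,onz(c,u,v,66)[:2])
for u,v in [(263,243),(297,223),(302,263),(263,290),(303,306)]: print(u,v,onz(c,u,v,66)[:2])
# amber in side view
hsv=cv2.cvtColor(s["image"],cv2.COLOR_BGR2HSV)
m=cv2.inRange(hsv,(3,120,60),(18,255,255));n,l,st,ce=cv2.connectedComponentsWithStats(m)
for i in range(1,n):
  if st[i,4]>60:
    print(st[i],ce[i],onz(s,ce[i][0],ce[i][1],25))
E
```

```text
302.5 306.5 8.599999 [427.0482168  369.72422774]
301.16666 262.83334 10.5 [509.32982177 373.82900598]
296.83334 220.83333 9.033334 [589.74014872 383.68857042]
262.16666 244.16667 9.966666 [543.78777623 448.84713975]
262.83334 289.5 11.0 [457.77618752 445.25364845]
269.5 188.16667 10.8 [652.47186876 437.65977002]
263 243 [546.0474901  447.31971079]
297 223 [585.55717191 383.28478597]
302 263 [509.037607   372.24003955]
263 290 [456.84077656 444.91361455]
303 306 [427.99711237 368.80043982]
[332   6  91  11 200] [375.82   10.805] [  889.01954372 -1845.22278676    25.        ]
[273 273  14   7  66] [279.5        276.59090909] [592.38929562 378.16811636  25.        ]
[307 277  14   8  67] [313.50746269 281.07462687] [513.35818451 367.47428522  25.        ]
[344 284  14   8  70] [350.2        288.28571429] [427.76497849 363.66744587  25.        ]
[280 297  15   8  74] [286.95945946 300.82432432] [548.13175987 446.36251429  25.        ]
[319 306  16   8  76] [326.63157895 309.57894737] [458.03988893 443.86373295  25.        ]
```

View pics/topcrop.png

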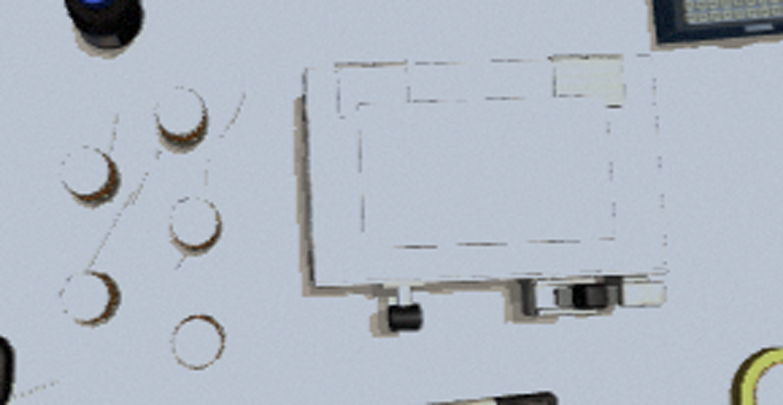

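View pics/sidecrop.png

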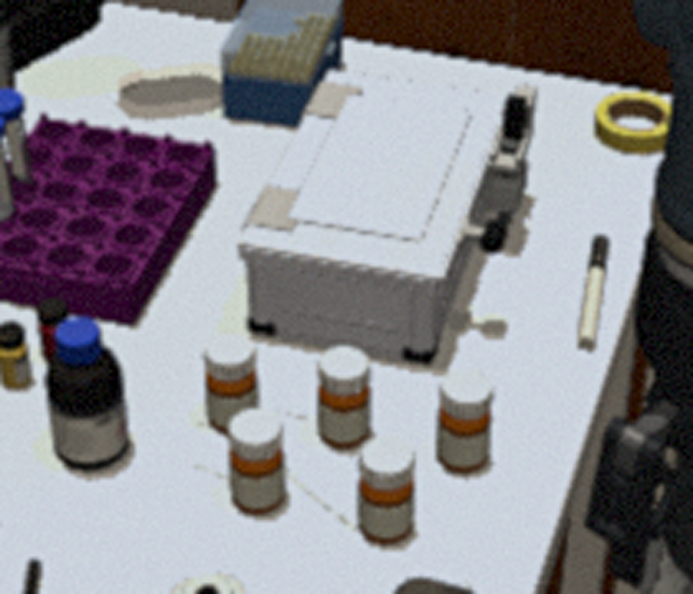

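```bash
python3 - <<'E'
from h import *
c=cam("top")
P=[onz(c,*((np.array(q)+.5)/2.7-.5+[230,180]),86)[:2] for q in [(305,68),(314,290),(665,272),(653,55)]]
print(np.round(P,1)); P=np.array(P); print(P.mean(0), [np.linalg.norm(P[i]-P[(i+1)%4]) for i in range(4)])
e=P[0]-P[3]; e2=P[1]-P[2]; print(np.degrees(np.arctan2(e[1],e[0])),np.degrees(np.arctan2(e2[1],e2[0])))
for q,z in [((405,317),82),((588,297),120)]: print(onz(c,*((np.array(q)+.5)/2.7-.5+[230,180]),z))
for p in [(440,190,330),(440,60,330)]:
  print(arm.inverse_kinematics(p,R_down(np.pi/2)),arm.inverse_kinematics(p,R_down(-np.pi/2)))
E
```

```text
[[618.4 297.2]
 [464.6 289.3]
 [480.6  48.5]
 [631.5  54.5]]
[548.78756524 172.39962382] [np.float64(154.03988323073168), np.float64(241.35451010560533), np.float64(151.03929152817884), np.float64(243.01012607715717)]
93.08895751163935 93.80463533222014
[447.10827207 226.41588775  82.        ]
[462.54963905 110.91878659 120.        ]
[-0.61223487  0.06207842  0.12357578  1.84752935 -0.00810661  1.23246737
  1.08459233] [-1.02489192  0.05198396  0.56130861  1.86666621 -0.02933942  1.23104298
 -2.0252086 ]
[-0.5654698  -0.01269419  0.33446084  1.92302954  0.00442029  1.23055702
  1.33828727] [-0.8528802  -0.03008306  0.6178315   1.93468134  0.01847806  1.23148919
 -1.81220945]
```

```bash
python3 - <<'E'
from h import *
arm.move_pose((470,160,300),R_down(np.pi/2))
cam("wrist","w1")
print(arm.get_clock())
arm.movel((470,100,220)); cam("wrist","w2")
print(arm.get_clock(),arm.get_position())
E
```

```text
2.2167
3.0833 [470.63163778 100.96463414 220.79413976]
```

View pics/w1.png

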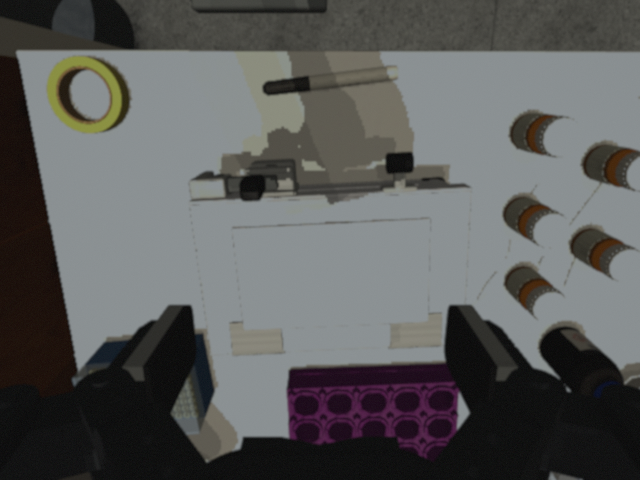

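View pics/w2.png

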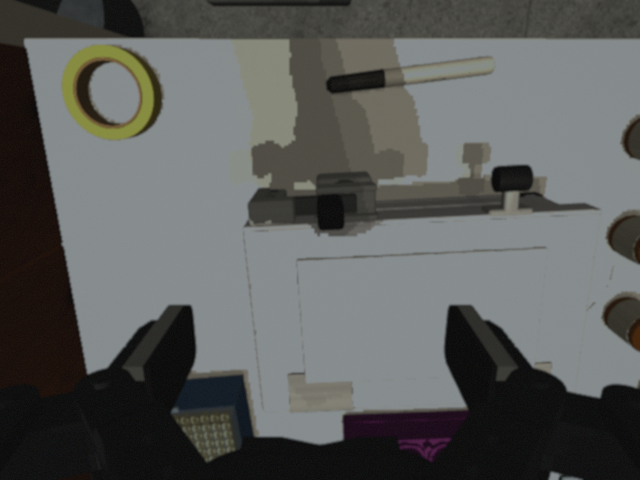

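w1 and w2 show the carrier face-on. In w2 the tab is at about (330,212), the lip block at (275,207), the knob at (512,178), and the front lid corners at (246,227) and (600,208). I'll measure these more finely.

```bash
python3 - <<'E'
from h import *
import pickle
c=cam("wrist"); pickle.dump(c,open("w2.pkl","wb"))
im=c["image"]
o=cv2.resize(im[130:270,220:420],None,fx=4,fy=4,interpolation=cv2.INTER_CUBIC);cv2.imwrite("pics/w2a.png",cv2.convertScaleAbs(o,alpha=1.6,beta=10))
o=cv2.resize(im[130:270,450:640],None,fx=4,fy=4,interpolation=cv2.INTER_CUBIC);cv2.imwrite("pics/w2b.png",cv2.convertScaleAbs(o,alpha=1.6,beta=10))
t=cam("top");o=cv2.resize(t["image"][260:320,340:500],None,fx=5,fy=5,interpolation=cv2.INTER_CUBIC);cv2.imwrite("pics/top_a.png",o); pickle.dump(t,open("t.pkl","wb"))
E
```

```text
(no output)
```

View pics/w2a.png

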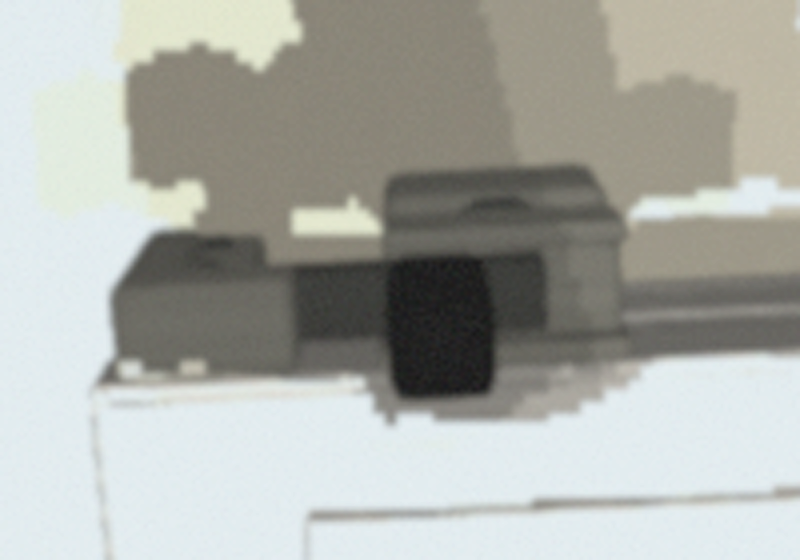

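View pics/w2b.png

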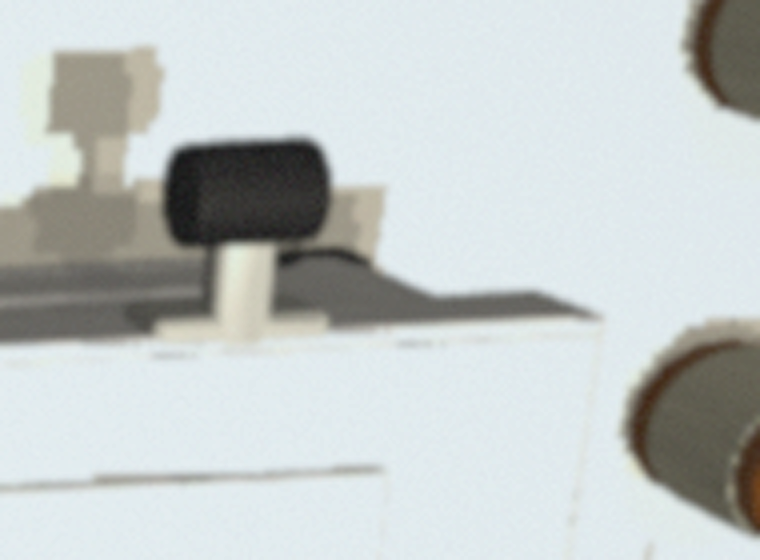

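View pics/top_a.png

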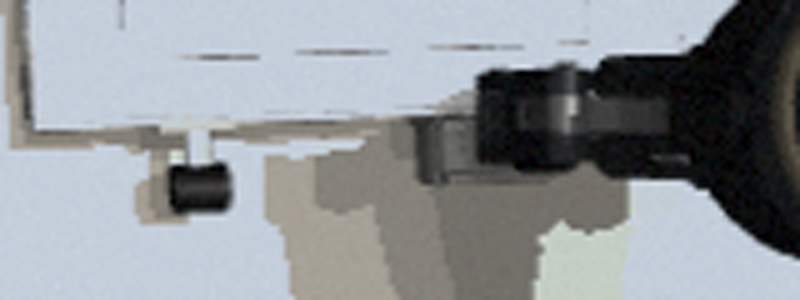

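```bash
python3 - <<'E'
from h import *
import pickle
c=pickle.load(open("w2.pkl","rb"));t=pickle.load(open("t.pkl","rb"))
A=lambda x,y:((x+.5)/4-.5+220,(y+.5)/4-.5+130)
B=lambda x,y:((x+.5)/4-.5+450,(y+.5)/4-.5+130)
r=onz(c,*A(95,385),86);l=onz(c,*B(603,320),86)
print("front corners",r,l,np.linalg.norm(l-r),np.degrees(np.arctan2(*(l-r)[[1,0]])))
k=tri([ray(c,*B(247,192)),ray(t,(200+.5)/5-.5+340,(187+.5)/5-.5+260)]);print("knob",k)
print("knob z82",onz(c,*B(247,192),82),onz(t,(200.5)/5-.5+340,(187.5)/5-.5+260,82))
print("knob ends z82",onz(c,*B(166,195),82),onz(c,*B(329,190),82))
print("tab back",onz(c,*A(398,395),122),onz(c,*A(490,393),122))
u=((588+.5)/2.7-.5+230,(297+.5)/2.7-.5+180);print("tab top cam",onz(t,*u,122))
# lip
for q in [(118,365),(293,370),(297,262)]: print("lip",onz(c,*A(*q),104))
E
```

```text
front corners [478.53399361  48.53739636  86.        ] [466.97592098 288.19374512  86.        ] 239.9348964671192 92.76110385193816
knob (array([446.6318558 , 226.91263342,  82.93066401]), [np.float64(0.6920454164303109), np.float64(0.6920454164302179)])
knob z82 [446.13601456 227.54023669  82.        ] [447.27656095 226.57453117  82.        ]
knob ends z82 [446.65030829 214.14765305  82.        ] [445.78935746 241.10950014  82.        ]
tab back [469.36505727  99.89504405 122.        ] [469.04477314 113.47564946 122.        ]
tab top cam [462.54067587 111.46783332 122.        ]
lip [469.90392582  55.68342762 104.        ]
lip [470.70057896  83.28658551 104.        ]
lip [453.29134187  84.21171013 104.        ]
```

```bash
cat >> h.py <<'E'
PSI=np.radians(2.8); CX=np.array([np.cos(PSI),np.sin(PSI),0]); CY=np.array([-np.sin(PSI),np.cos(PSI),0]); C0=np.array([549.7,172.2,0])
def W(x,y,z): return C0+CX*x+CY*y+np.array([0,0,z])
def L(p): d=np.array(p)-C0; return np.array([d@CX,d@CY,d[2]])
RT=R_down(np.pi/2+PSI)
def st(m=""): print(m,"t=%.2f"%arm.get_clock(),"loc",np.round(L(arm.get_position()),1),"F",np.round(arm.get_ft_force(),1),"g %.3f"%arm.get_gripper_width())
E
python3 - <<'E'
from h import *
arm.move_gripper(0.45)
arm.move_pose(W(-90,-62,190),RT); st()
r=arm.movel(W(-90,-62,106),100,contact_N=6); st(r)
r=arm.movel(W(-90,-22,106),40,contact_N=20); st(r)
cam("wrist","w3"); cam("side","s3")
E
python3 - <<'E'
import cv2
i=cv2.imread("pics/s3.png");cv2.imwrite("pics/s3c.png",cv2.resize(i[150:290,240:440],None,fx=4,fy=4,interpolation=cv2.INTER_CUBIC))
E
```

```text
t=3.97 loc [-91.3 -62.1 189.1] F [-0.3  0.6  0.9] g 0.452
False t=4.96 loc [-89.4 -61.9 106.6] F [-0.6  1.1 -0.4] g 0.450
True t=5.89 loc [-90.2 -30.2 105.3] F [ 0.4 -2.   1.5] g 0.452
```

View pics/w3.png

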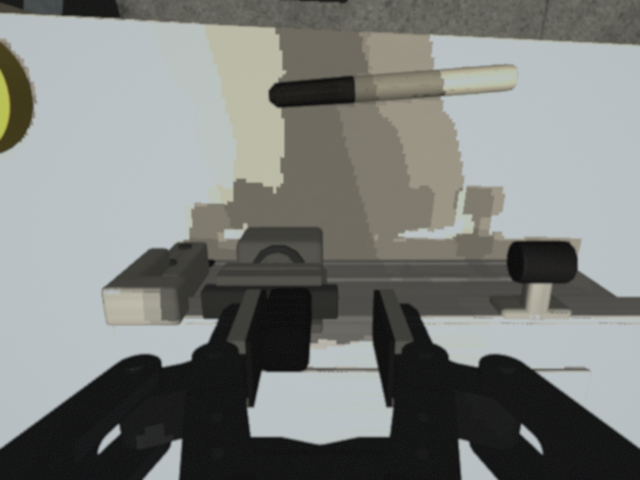

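View pics/s3c.png

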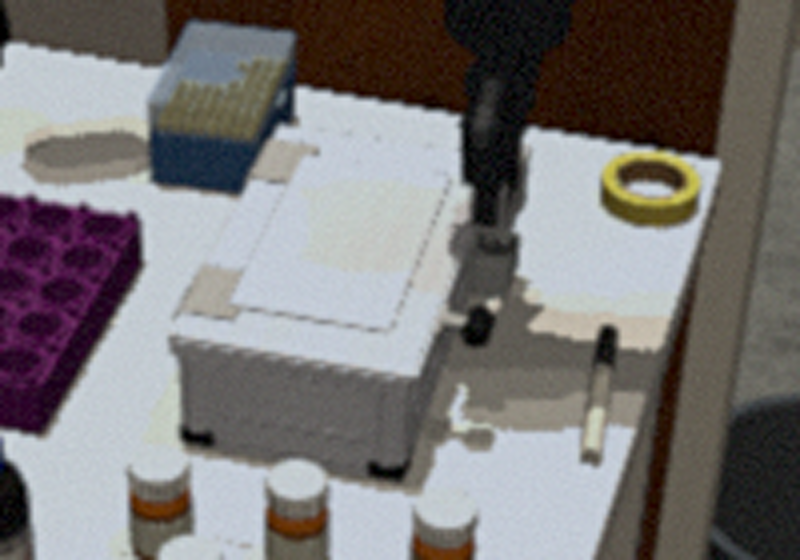

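The picture shows the tab (290,330) moved left of the lip and standing taller, with its crossbar now above the housing. I'll push a little more to confirm it is at its end stop, then back off and measure.

```bash
python3 - <<'E'
from h import *
r=arm.movel(W(-90,-20,106),25,contact_N=12); st(r)
arm.movel(W(-90,-35,106),80)
arm.movel(W(-90,-35,200),200); st()
arm.movel(W(-100,20,220),200)
import pickle
c=cam("wrist","w4");pickle.dump(c,open("w4.pkl","wb"));o=c["image"][130:290,150:500]
cv2.imwrite("pics/w4c.png",cv2.convertScaleAbs(cv2.resize(o,None,fx=2.28,fy=2.28,interpolation=cv2.INTER_CUBIC),alpha=1.6,beta=10))
E
```

```text
True t=6.30 loc [-90.5 -30.4 104.9] F [ 0.8 -1.6  1.6] g 0.452
 t=7.17 loc [-90.7 -34.9 199.3] F [-0.6 -0.6 -0.5] g 0.449
```

View pics/w4.png

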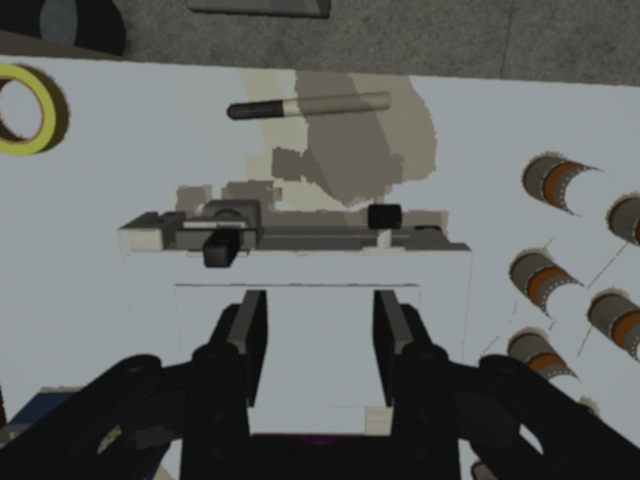

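View pics/w4c.png

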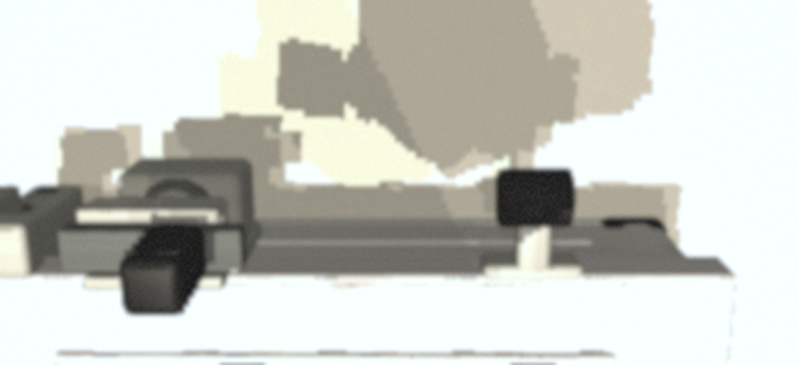

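The plunger is up: the tab stands tall, with its top centre at about (154,286) in the crop. The knob is at (535,197).

```bash
python3 - <<'E'
from h import *
import pickle
c=pickle.load(open("w4.pkl","rb"))
S=lambda x,y:((x+.5)/2.28-.5+150,(y+.5)/2.28-.5+130)
for n,q,z in [("tab",(154,286),134),("tabL",(124,262),134),("tabR",(185,262),134),("knobc",(536,197),82),("kl",(498,197),82),("kr",(574,197),82),("lipnear",(28,275),104),("lidcorner",(736,275),86)]: print(n,np.round(L(onz(c,*S(*q),z)),1))
E
```

```text
tab [-91.  -40.9 134. ]
tabL [-97.3 -47.9 134. ]
tabR [-97.4 -32.7 134. ]
knobc [-100.6   60.4   82. ]
kl [-100.6   49.2   82. ]
kr [-100.7   71.6   82. ]
lipnear [-83.3 -84.7 104. ]
lidcorner [-77.9 120.2  86. ]
```

```bash
cat >> h.py <<'E'
KY=60.2;KO=12
def knob_tcp(th,r=173.2): return W(73-r*np.cos(th),KY,82+r*np.sin(th)-KO)
E
python3 - <<'E'
from h import *
for th in np.linspace(0,1.94,13):
    if arm.inverse_kinematics(knob_tcp(th),RT) is None: print("no ik",th)
arm.movel(W(-100.2,KY,150),200)
r=arm.movel(knob_tcp(0),80,contact_N=8); st(r)
arm.move_gripper(0.0,f_grip=40); st("grip")
for th in np.linspace(0,1.92,13)[1:-1]:
    arm.movel(knob_tcp(th),90); print(round(th,2),end=" "); st()
E
```

```text
False t=9.37 loc [-99.8  60.4  70.4] F [ 0.2 -0.5  0.7] g 0.451
grip t=9.65 loc [-99.8  60.4  70.6] F [-1.1 -1.2  5.9] g 0.247
0.16  t=10.11 loc [-97.3  60.4  97.6] F [ 4.  -0.1 -4.1] g 0.249
0.32  t=10.57 loc [-91.   60.4 124.2] F [ 4.2  2.1 -5.4] g 0.241
0.48  t=11.03 loc [-80.7  60.4 149.3] F [ 4.9  1.7 -5.7] g 0.246
0.64  t=11.48 loc [-66.6  60.5 172.6] F [ 3.3  3.2 -5.5] g 0.245
0.8  t=11.94 loc [-48.2  60.6 194. ] F [ 0.1  3.6 -4. ] g 0.246
0.96  t=12.40 loc [-26.8  60.6 211.7] F [-0.4  4.2 -3.4] g 0.243
1.12  t=12.86 loc [ -2.8  60.7 225.8] F [-1.3  5.1 -2.7] g 0.244
1.28  t=13.32 loc [ 23.1  60.8 235.9] F [-1.9  4.3 -2.9] g 0.244
1.44  t=13.78 loc [ 50.3  60.9 241.9] F [-2.3  5.4 -0.9] g 0.243
1.6  t=14.23 loc [ 78.2  61.  243.6] F [-2.   4.9 -0.5] g 0.246
1.76  t=14.69 loc [106.3  61.1 241. ] F [0.6 3.7 1.1] g 0.246
```

```bash
python3 - <<'E'
from h import *
r=arm.movel(knob_tcp(1.93),40,contact_N=10); st(r)
arm.move_gripper(0.6); st()
p=np.array(arm.get_position()); arm.movel(p+[0,0,60],150)
st(); cam("side","s5")
# look from above into the box
arm.movel(W(-60,0,260),300); st()
import pickle
c=cam("wrist","w5");pickle.dump(c,open("w5.pkl","wb"))
E
```

```text
False t=15.57 loc [134.9  61.2 233.5] F [-0.3  5.   2.5] g 0.248
 t=15.97 loc [134.1  58.9 232. ] F [-0.2  0.7 -0.4] g 0.601
 t=16.52 loc [133.8  58.7 291.4] F [-0.3 -1.4 -0.8] g 0.602
 t=17.41 loc [-59.    0.4 260.1] F [ 0.6 -0.   0.4] g 0.597
```

View pics/s5.png

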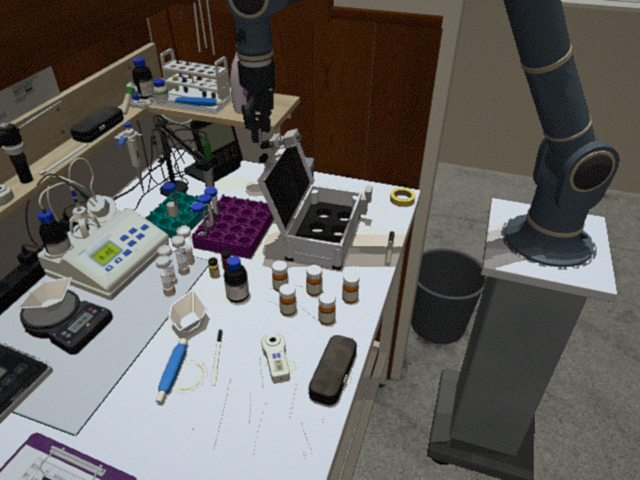

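View pics/w5.png

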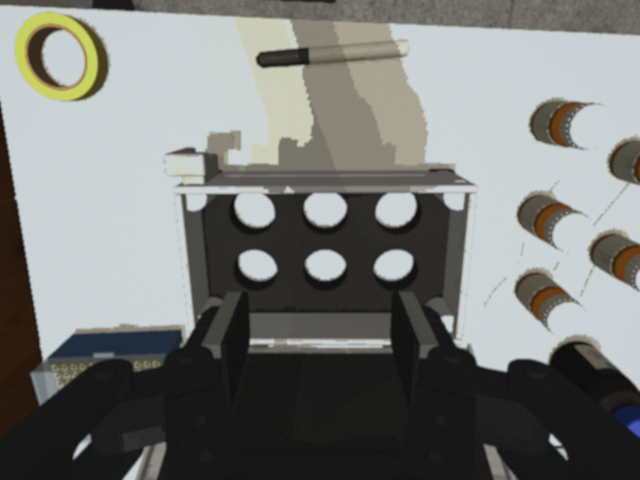

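The lid stands open, and six white pocket floors are visible in w5: front row at about (254,211), (325,210) and (397,209), hinge row at (257,265), (325,265) and (394,266). I'll fit the carrier grid from these.

```bash
cat >> h.py <<'E'
def pockets(c,roi=(225,190,425,285),show=False):
    g=cv2.cvtColor(c["image"],cv2.COLOR_BGR2GRAY);x0,y0,x1,y1=roi
    m=np.zeros_like(g);m[y0:y1,x0:x1]=(g[y0:y1,x0:x1]>110)*255
    n,l,s,ce=cv2.connectedComponentsWithStats(m);cam0=ray(c,0,0)[0];out=[]
    for i in range(1,n):
        if s[i,4]<300 or s[i,4]>3000: continue
        l_,t_,w_,h_=s[i,:4]; cu,cv_=ce[i]
        # edges in local frame: map edge px on z=6 (far from camera) / z=30 (near)
        def e(u,v,k,sgn):
            a=L(onz(c,u,v,6))[k];b=L(onz(c,u,v,30))[k]; cc=L(cam0)[k]
            return a if abs(a-cc)>=0 and sgn*(a-cc)>0 else b
        xn=e(cu,t_-.5,0,-1); xf=e(cu,t_+h_-.5,0,1)
        yl=e(l_-.5,cv_,1,-1); yr=e(l_+w_-.5,cv_,1,1)
        out.append((np.array([(xn+xf)/2,(yl+yr)/2]),xf-xn,yr-yl,(round(cu),round(cv_))))
    return out
E
python3 - <<'E'
from h import *
import pickle
c=pickle.load(open("w5.pkl","rb"))
for o in pockets(c):
    p=o[0]; nx=-36 if p[0]<-8 else 20; ny=66*round(p[1]/66)
    print(np.round(p,1),"diam",np.round(o[1:3],1),o[3],"err",np.round(p-[nx,ny],1))
E
```

```text
[18.9  0.2] diam [42.5 40.8] (325, 264) err [-1.1  0.2]
[18.2 66.3] diam [41.3 41.3] (393, 264) err [-1.8  0.3]
[ 19.6 -65.6] diam [41.6 41.1] (257, 265) err [-0.4  0.4]
```

```bash
python3 - <<'E'
from h import *
import pickle
arm.movel(W(0,0,290),200); arm.dwell(0.2)
c=cam("wrist","w6");pickle.dump(c,open("w6.pkl","wb"));st()
arm.movel(np.array([500,400,290]),300); arm.dwell(0.2)
c=cam("wrist","w7");pickle.dump(c,open("w7.pkl","wb"));t=cam("top","t7");pickle.dump(t,open("t7.pkl","wb"));st()
E
```

```text
t=18.19 loc [-9.000e-01  1.000e-01  2.895e+02] F [0.6 0.7 0. ] g 0.595
 t=19.42 loc [-37.9 228.6 290.3] F [ 0.1 -0.1 -0.7] g 0.600
```

View pics/w6.png

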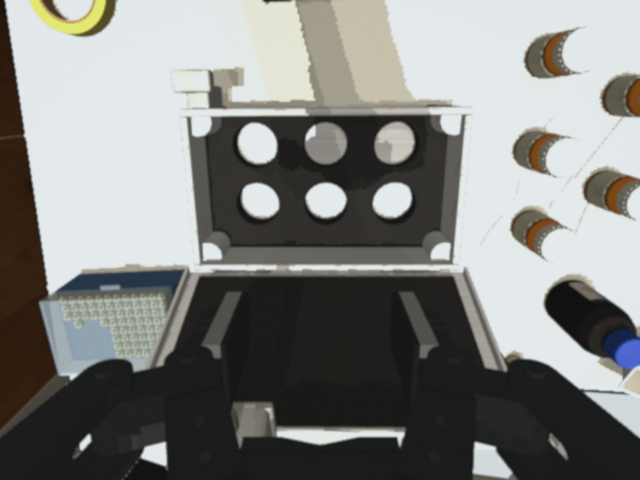

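View pics/w7.png

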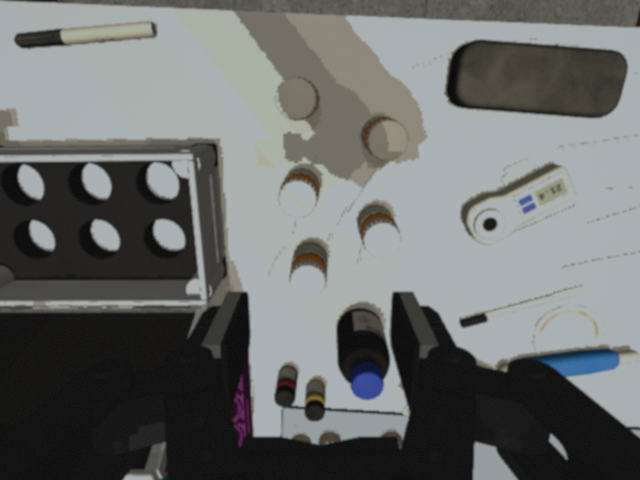

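```bash
cat >> h.py <<'E'
def caps(c,roi,rmin=16,rmax=25,p2=16,md=30):
    g=cv2.cvtColor(c["image"],cv2.COLOR_BGR2GRAY);x0,y0,x1,y1=roi
    b=cv2.GaussianBlur(cv2.resize(g[y0:y1,x0:x1],None,fx=3,fy=3,interpolation=cv2.INTER_CUBIC),(5,5),0)
    cs=cv2.HoughCircles(b,cv2.HOUGH_GRADIENT,1,md*3,param1=50,param2=p2,minRadius=rmin*3,maxRadius=rmax*3)
    return [] if cs is None else [((x+.5)/3-.5+x0,(y+.5)/3-.5+y0,r/3) for x,y,r in cs[0]]
E
python3 - <<'E'
from h import *
import pickle
c=pickle.load(open("w6.pkl","rb"))
for o in pockets(c,(228,116,425,228)):
    p=o[0]; nx=-36 if p[0]<-8 else 20; ny=66*round(p[1]/66)
    print(np.round(p,1),"diam",np.round(o[1:3],1),o[3],"err",np.round(p-[nx,ny],1))
c=pickle.load(open("w7.pkl","rb"));im=c["image"].copy()
for u,v,r in caps(c,(260,65,420,300),17,24,12):
    print(round(u,1),round(v,1),round(r,1),np.round(onz(c,u,v,66),1)); cv2.circle(im,(int(u),int(v)),int(r),(0,0,255),1)
cv2.imwrite("pics/w7h.png",cv2.resize(im[60:310,250:440],None,fx=3,fy=2.4*1.25/1.25 and 3)[:, :][:750])
t=pickle.load(open("t7.pkl","rb"))
for u,v,r in caps(t,(240,205,330,325),8,13,12,15): print("top",round(u,1),round(v,1),round(r,1),np.round(onz(t,u,v,66),1))
E
python3 -c "
import cv2;i=cv2.imread('pics/w7h.png');cv2.imwrite('pics/w7h.png',cv2.resize(i,None,fx=.8,fy=.8))"
```

```text
[-36.9 -65.5] diam [41.7 42.3] (257, 143) err [-0.9  0.5]
[-36.9   0.1] diam [39.7 41.2] (325, 142) err [-0.9  0.1]
[-36.7  66.3] diam [41.5 41.6] (394, 143) err [-0.7  0.3]
[ 19.3 -65.5] diam [43.  42.8] (260, 200) err [-0.7  0.5]
[18.7  0.1] diam [41.8 42.8] (326, 200) err [-1.3  0.1]
[18.6 66. ] diam [41.7 43.1] (392, 200) err [-1.4 -0. ]
298.2 99.2 20.8 [426.7 372.1  66. ]
380.8 135.5 20.2 [453.  442.4  66. ]
296.5 199.8 19.6 [511.5 373.   66. ]
375.2 222.5 18.5 [529.  443.6  66. ]
309.8 259.8 18.1 [567.3 386.7  66. ]
294.5 137.5 19.9 [457.8 369.9  66. ]
top 281.8 215.8 12.8 [599.  412.6  66. ]
top 301.8 239.8 12.1 [553.3 373.4  66. ]
top 264.2 230.2 11.7 [570.7 445.8  66. ]
top 269.5 207.2 12.4 [615.4 436.7  66. ]
top 316.2 224.2 9.8 [583.9 346.5  66. ]
top 249.8 216.5 11.3 [596.7 473.9  66. ]
```

View pics/w7h.png

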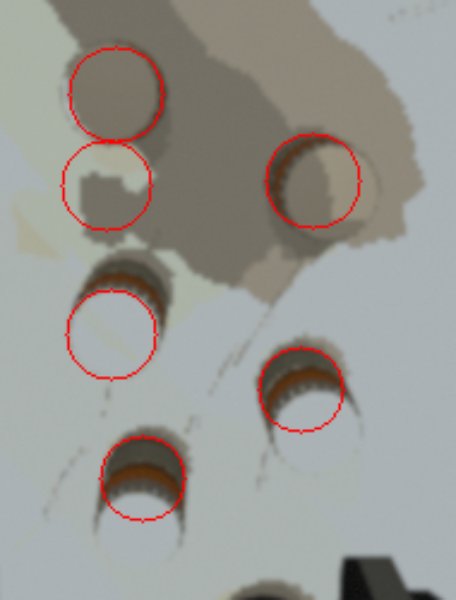

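```bash
cat >> h.py <<'E'
C0=C0+CX*(-0.95)+CY*0.25; PSI=np.radians(3.05)
CX=np.array([np.cos(PSI),np.sin(PSI),0]); CY=np.array([-np.sin(PSI),np.cos(PSI),0]); RT=R_down(np.pi/2+PSI)
PK={i:((-36 if i<3 else 20),(-66,0,66)[i%3]) for i in range(6)}
BE=dict(A=(587,381),B=(509.5,373),C=(427,371),D=(546,447.5),E=(457.5,445))
def look(xy,fn,tol=25):
    arm.movel((xy[0]+74,xy[1],230),300,rotation=RT); arm.dwell(0.15)
    c=cam("wrist"); u,v=proj(c,(xy[0],xy[1],66)); h=70
    x0,y0,x1,y1=int(u-h),max(0,int(v-h)),int(u+h),int(v+h)
    res=caps(c,(x0,y0,x1,y1),23,28,12,20)
    im=c["image"].copy();out=[]
    for a,b,r in res:
        p=onz(c,a,b,66); d=np.hypot(*(p[:2]-xy)); out.append((d,p,r)); cv2.circle(im,(round(a),round(b)),round(r),(0,0,255),1)
    cv2.imwrite("pics/"+fn+".png",cv2.resize(im[y0:y1,x0:x1],None,fx=3,fy=3))
    for k,(d,p,r) in enumerate(out): print("  cand",np.round(p[:2],1),"r",round(r,1),"d",round(d,1))
    return out
E
python3 - <<'E'
from h import *
for k,(x,y) in BE.items():
    for p in [(x+74,y,230),(x,y,150),(x,y,26)]:
        if arm.inverse_kinematics(p,RT) is None: print("noik",k,p)
for i,(x,y) in PK.items():
    for z in (150,30):
        if arm.inverse_kinematics(W(x,y,z),RT) is None: print("noik pk",i,z)
look(BE["C"],"nC"); look(BE["E"],"nE"); st()
E
python3 -c "
import cv2,numpy as np
a=cv2.imread('pics/nC.png');b=cv2.imread('pics/nE.png');h=min(a.shape[0],b.shape[0]);o=np.hstack([a[:h],b[:h]]);cv2.imwrite('pics/nCE.png',cv2.resize(o,None,fx=.9,fy=.9))"
```

```text
t=20.61 loc [ -2.5 272.1 230.6] F [ 0.9  0.2 -0.8] g 0.600
```

View pics/nCE.png

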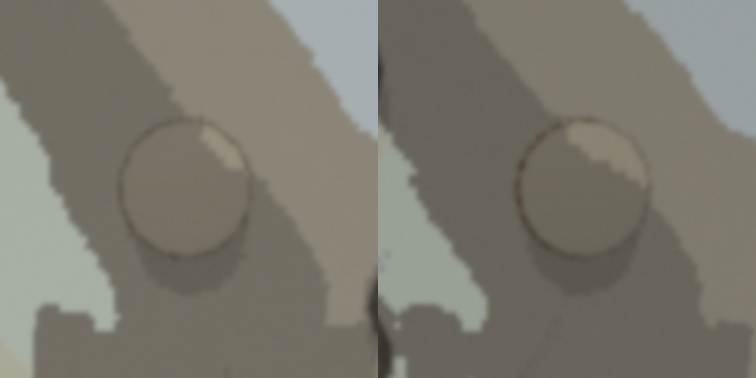

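Both pictures show a clean cap circle of about 25 px radius at the crop centre. The edge contrast is low, so I'll tune the circle finder on these crops.

```bash
python3 - <<'E'
import cv2,numpy as np
for n in("nC","nE"):
    i=cv2.imread(f"pics/{n}.png");g=cv2.GaussianBlur(cv2.cvtColor(i,cv2.COLOR_BGR2GRAY),(7,7),0)
    bh=cv2.morphologyEx(g,cv2.MORPH_BLACKHAT,cv2.getStructuringElement(cv2.MORPH_ELLIPSE,(19,19)))
    bh=cv2.normalize(bh,None,0,255,cv2.NORM_MINMAX)
    for src,p1 in((g,20),(bh,60)):
        for p2 in (25,18,12):
            cs=cv2.HoughCircles(src,cv2.HOUGH_GRADIENT,1,60,param1=p1,param2=p2,minRadius=66,maxRadius=84)
            print(n,p1,p2,None if cs is None else np.round(cs[0][:3],1).tolist())
E
```

```text
nC 20 25 [[206.5, 209.5, 71.0]]
nC 20 18 [[206.5, 209.5, 71.0]]
nC 20 12 [[206.5, 209.5, 71.0]]
nC 60 25 [[204.5, 207.5, 76.80000305175781]]
nC 60 18 [[204.5, 207.5, 76.80000305175781]]
nC 60 12 [[204.5, 207.5, 76.80000305175781], [77.5, 273.5, 74.4000015258789]]
nE 20 25 None
nE 20 18 [[229.5, 210.5, 71.30000305175781]]
nE 20 12 [[229.5, 210.5, 71.30000305175781]]
nE 60 25 [[228.5, 212.5, 76.80000305175781]]
nE 60 18 [[232.5, 210.5, 74.5999984741211]]
nE 60 12 [[232.5, 210.5, 74.5999984741211]]
```

```bash
sed -i 's/(5,5),0)/(7,7),0)/; s/param1=50/param1=20/; s/23,28,12,20)/22,28,15,20)/' h.py
cat >> h.py <<'E'
GH=26
def pick(k,xy=None):
    if xy is None:
        o=sorted(look(BE[k],"n"+k+"2"),key=lambda t:t[0])
        if not o or o[0][0]>12 or len(o)>1 and o[1][0]<25: print("AMBIGUOUS");return False
        xy=o[0][1][:2]
    arm.move_gripper(0.66)
    arm.movel((xy[0],xy[1],110),300,rotation=RT)
    if arm.movel((xy[0],xy[1],GH),120,contact_N=6): st("touched going down");return False
    arm.move_gripper(0.0,f_grip=40); st("grip")
    arm.movel((xy[0],xy[1],150),250); st("lift")
    return 0.38<arm.get_gripper_width()<0.5
def place(i,dx=0,dy=0):
    x,y=PK[i]; x+=dx;y+=dy
    arm.movel(W(x,y,150),300,rotation=RT)
    arm.movel(W(x,y,75),150); arm.dwell(0.1); arm.movel(W(x,y,66),60)
    r=arm.movel(W(x,y,GH+3),50,contact_N=10); st("down %s"%r)
    return L(arm.get_position())[2]
def release():
    arm.move_gripper(0.58); st("rel")
    p=np.array(arm.get_position()); arm.movel(p+[0,0,170-p[2]],250)
E
python3 - <<'E'
from h import *
if pick("C"):
    cam("side","sC"); z=place(5); cam("wrist","wC")
    print("z",z)
E
```

```text
cand [425.9 370.7] r 24.8 d 1.2
grip t=23.23 loc [-111.4  205.1   27.1] F [-0.6 -0.7  5.8] g 0.418
lift t=23.88 loc [-113.   203.9  148.9] F [ 0.1 -0.  -1.1] g 0.415
down True t=26.41 loc [19.5 65.8 32.7] F [0.1 0.  1.8] g 0.420
z 32.69920959517067
```

```bash
ls -t pics | head
```

```text
wC.png
sC.png
nC2.png
nCE.png
nE.png
nC.png
w7h.png
t7.png
w7.png
w6.png
```

Contact came at 32.7 mm against an expected 32 to 33 mm, so the bottle is on the floor of pocket 5. I'll release it and look.

```bash
python3 - <<'E'
from h import *
release(); p=W(-60,40,250); arm.movel(p,300); cam("wrist","w8"); st()
E
```

```text
rel t=26.75 loc [18.7 64.6 32.4] F [-0.8 -2.3  1. ] g 0.578
 t=28.03 loc [-60.4  39.9 248.1] F [-0.7  0.2  0. ] g 0.580
```

View pics/w8.png

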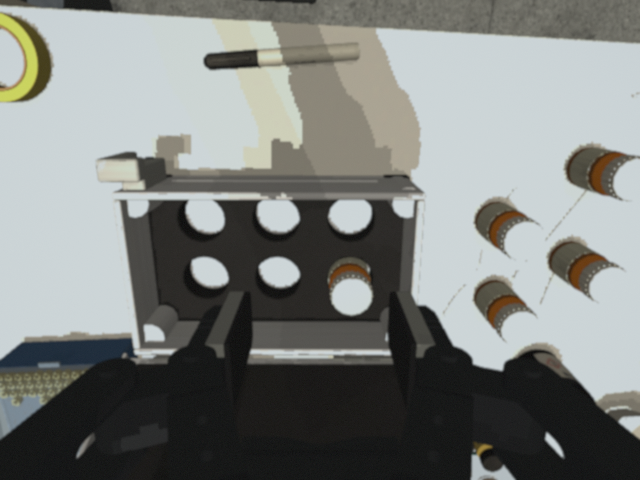

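The bottle stands upright in pocket 5 at about (350,290). Next is E into pocket 2, then B into pocket 4.

```bash
python3 - <<'E'
from h import *
for k,i in (("E",2),("B",4)):
    if not pick(k): break
    z=place(i)
    if 31<z<35: release()
    else: print("check z",z); break
st()
E
```

```text
cand [456.4 448.5] r 24.1 d 3.7
grip t=31.21 loc [-76.8 281.3  27.3] F [0.3 0.1 5.1] g 0.417
lift t=31.86 loc [-78.5 279.8 148.5] F [ 0.2 -1.2 -1.4] g 0.421
down True t=34.42 loc [-36.4  65.8  32.7] F [-0.  -0.6  4.6] g 0.417
rel t=34.72 loc [-36.9  64.7  32.3] F [ 0.6 -3.7  0.5] g 0.583
  cand [510.4 374.4] r 24.9 d 1.7
grip t=38.34 loc [-26.7 204.3  27.3] F [-0.2  0.   5.2] g 0.419
lift t=38.99 loc [-28.6 203.1 148.6] F [ 0.4  0.2 -1. ] g 0.416
down True t=41.52 loc [19.5 -0.1 32.8] F [ 0.3 -0.5  3. ] g 0.415
rel t=41.82 loc [18.6 -0.6 32.4] F [-0.5  0.1 -0.2] g 0.578
 t=42.52 loc [ 17.6  -0.8 168.9] F [ 0.7  0.3 -0.8] g 0.579
```

```bash
python3 - <<'E'
from h import *
if pick("D"):
    z=place(1)
    if 31<z<35: release()
    else: print("check z",z)
t=cam("top","t9")
hsv=cv2.cvtColor(t["image"],cv2.COLOR_BGR2HSV);m=cv2.inRange(hsv,(105,150,80),(130,255,255));m[:, :240]=0;m[:160]=0;m[200:]=0;m[:,300:]=0
ys,xs=np.nonzero(m);print("reagent",onz(t,xs.mean(),ys.mean(),106))
st()
E
```

```text
cand [545.1 451.3] r 24.5 d 3.9
grip t=45.84 loc [ 12.1 279.3  27.4] F [-0.5 -0.2  5.1] g 0.418
lift t=46.49 loc [ 10.1 278.  148.4] F [-0.4 -0.  -1.3] g 0.416
down True t=49.27 loc [-36.5  -0.2  32.8] F [-0.5 -0.7  2.7] g 0.416
rel t=49.56 loc [-37.2  -0.4  32.6] F [ 0.8  0.7 -0.2] g 0.578
reagent [671.22230661 443.45074129 106.        ]
 t=50.31 loc [-38.6  -0.8 168.2] F [-0.4  0.5  0.1] g 0.579
```

View pics/t9.png

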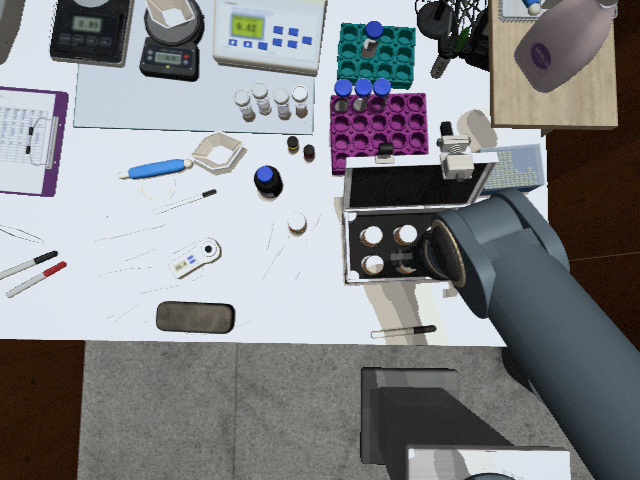

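The top view shows one bottle left, at (297,223), with the bystanders unmoved. The reagent's front edge is at x of about 645, clear of the grasp. A goes to pocket 3.

```bash
python3 - <<'E'
from h import *
if pick("A"):
    z=place(3)
    if 31<z<35: release()
    else: print("check z",z)
arm.movel(W(-60,0,260),300);arm.dwell(.1);cam("wrist","w10")
arm.movel(W(-60,100,300),300);cam("side","s10"); st()
i=cv2.imread("pics/s10.png");cv2.imwrite("pics/s10c.png",cv2.resize(i[120:340,200:420],None,fx=2.7,fy=2.7,interpolation=cv2.INTER_CUBIC))
E
```

```text
cand [588.8 384.9] r 23.8 d 4.3
grip t=53.56 loc [ 52.2 210.6  27.4] F [ 0.4 -0.2  4.2] g 0.418
lift t=54.21 loc [ 50.2 209.5 148.5] F [ 0.1 -0.2 -1.4] g 0.416
down True t=56.97 loc [ 19.6 -66.   32.8] F [-0.4  0.5  3.5] g 0.421
rel t=57.26 loc [ 19.2 -64.5  32.8] F [0.  4.6 1.8] g 0.579
 t=59.27 loc [-59.7  98.7 298.7] F [-0.8 -0.1  0.3] g 0.581
```

View pics/w10.png

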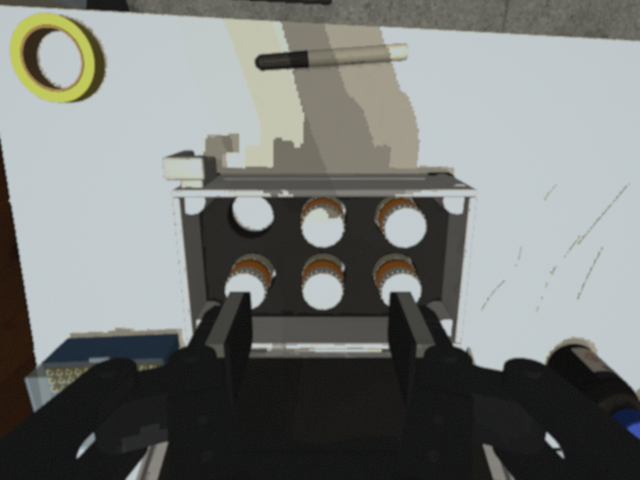

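View pics/s10c.png

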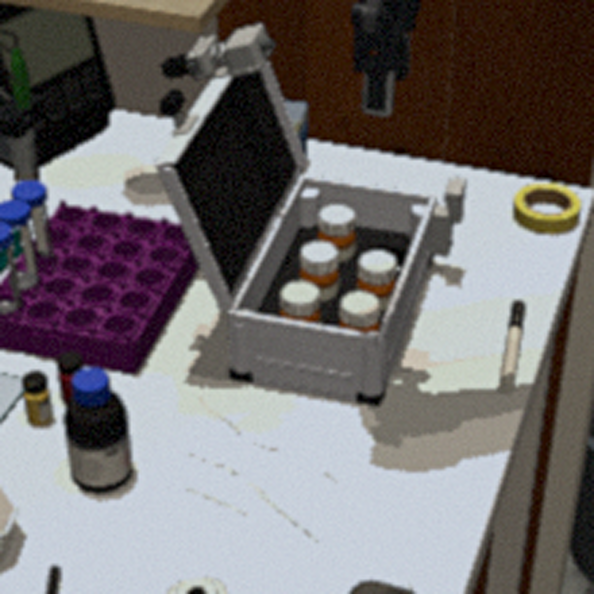

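All five bottles stand upright in pockets 1 to 5 at equal depth (the TCP stopped at 32.7 to 32.8 mm for each). Next I close the lid by its knob.

```bash
python3 - <<'E'
from h import *
import h
h.KY=60.0
K=h.knob_tcp
p=K(1.92); arm.move_gripper(0.5)
q=np.array(arm.get_position())
arm.movel((q[0],q[1],310),200,rotation=RT); arm.movel(p+[0,0,75],250)
r=arm.movel(p,80,contact_N=6); st(r)
arm.dwell(.1); cam("wrist","w11")
if not r:
    arm.move_gripper(0.0,f_grip=40); st("grip")
    for th in np.linspace(1.92,0,13)[1:4]:
        arm.movel(K(th),80); print(round(th,2),end=" "); st()
    cam("side","s11")
E
python3 - <<'E'
import cv2
i=cv2.imread("pics/s11.png");cv2.imwrite("pics/s11c.png",cv2.resize(i[100:320,200:420],None,fx=2.7,fy=2.7,interpolation=cv2.INTER_CUBIC))
E
```

```text
False t=61.77 loc [132.7  60.1 233.5] F [ 0.4  0.1 -0.2] g 0.501
grip t=62.23 loc [132.4  60.8 233.4] F [-1.   1.7  2.3] g 0.244
1.76  t=62.73 loc [105.7  60.7 240.4] F [ 1.5  3.1 -0. ] g 0.247
1.6  t=63.23 loc [ 78.1  60.7 243.3] F [1.4 4.6 1.6] g 0.245
1.44  t=63.73 loc [ 50.5  60.7 241.9] F [0.8 5.4 2.4] g 0.244
```

View pics/s11c.png

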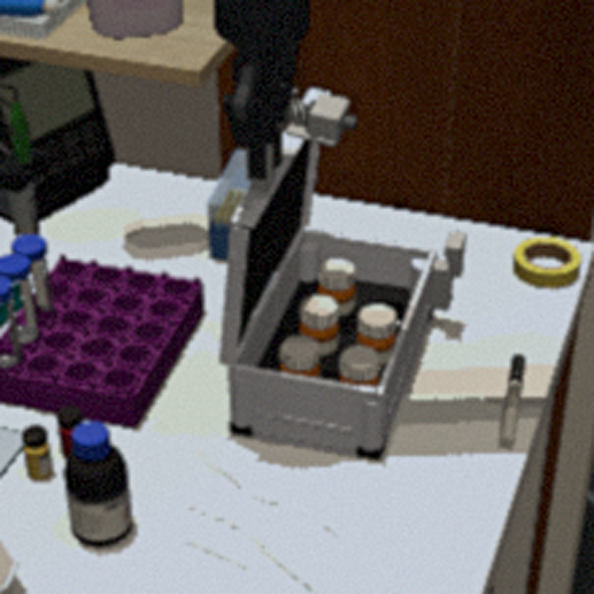

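The lid is held and follows the hand. I'll continue down.

```bash
python3 - <<'E'
from h import *
import h
h.KY=60.0
K=h.knob_tcp
for th in np.linspace(1.28,0.16,8):
    arm.movel(K(th),70); print(round(th,2),end=" "); st()
for th in (0.08,0.03):
    arm.movel(K(th),40); st(th)
r=arm.movel(K(-0.02),15,contact_N=7); st(r)
cam("side","s12")
i=cv2.imread("pics/s12.png");cv2.imwrite("pics/s12c.png",cv2.resize(i[130:320,240:430],None,fx=3,fy=3,interpolation=cv2.INTER_CUBIC))
E
```

```text
1.28  t=64.33 loc [ 23.4  60.7 236.3] F [-0.6  4.9  4.1] g 0.248
1.12  t=64.87 loc [ -2.7  60.7 226.3] F [-2.2  5.1  4.8] g 0.247
0.96  t=65.41 loc [-27.4  60.7 212. ] F [-3.6  3.6  4.8] g 0.249
0.8  t=65.95 loc [-49.2  60.7 194. ] F [-4.8  5.   4.5] g 0.248
0.64  t=66.49 loc [-67.8  60.7 172.8] F [-5.   6.1  2.5] g 0.244
0.48  t=67.03 loc [-82.8  60.7 149. ] F [-5.2  6.2  0.9] g 0.246
0.32  t=67.58 loc [-93.8  60.7 123.4] F [-5.6  5.8  1. ] g 0.249
0.16  t=68.12 loc [-100.6   60.6   96.3] F [-5.3  6.6  0.1] g 0.248
0.08 t=68.62 loc [-102.5   60.6   82.6] F [-6.1  7.4  0.9] g 0.247
0.03 t=68.98 loc [-103.1   60.6   73.9] F [-6.5  6.3  0.8] g 0.241
False t=69.71 loc [-103.2   60.7   65.3] F [-7.3  7.1 -0.6] g 0.247
```

View pics/s12c.png

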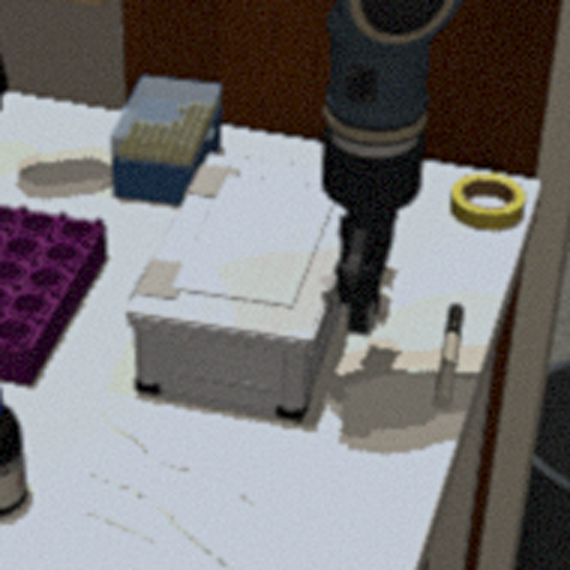

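```bash
python3 - <<'E'
from h import *
c=cam("wrist","w13")
p=np.array(arm.get_position()); r=arm.movel(p+[1,0,-6],10,contact_N=6); st(r)
E
```

```text
True t=70.32 loc [-103.2   60.7   61.7] F [-1.4 -0.5  5.5] g 0.249
```

View pics/w13.png

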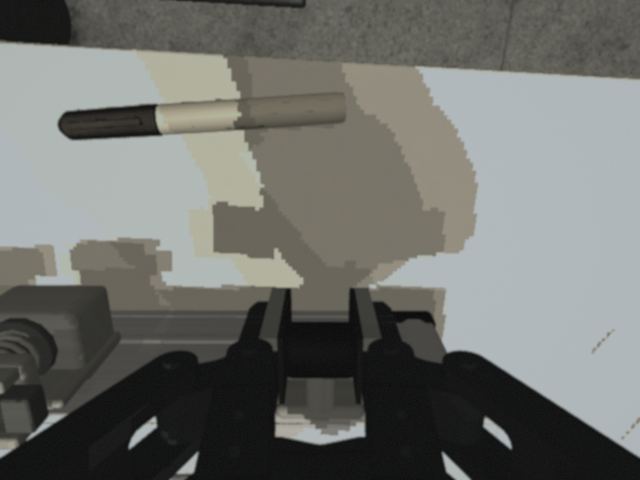

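The extra few millimetres ended in firm contact at z of about 62, so the lid is down on the box. Releasing to check.

```bash
python3 - <<'E'
from h import *
import pickle
arm.move_gripper(0.45); st("open")
p=np.array(arm.get_position()); arm.movel(p+[0,0,110],200)
arm.movel(W(-100,20,220),200); arm.dwell(.15)
c=cam("wrist","w14");pickle.dump(c,open("w14.pkl","wb"));o=c["image"][130:290,150:500]
cv2.imwrite("pics/w14c.png",cv2.convertScaleAbs(cv2.resize(o,None,fx=2.28,fy=2.28,interpolation=cv2.INTER_CUBIC),alpha=1.6,beta=10)); st()
cam("side","s14")
i=cv2.imread("pics/s14.png");cv2.imwrite("pics/s14c.png",cv2.resize(i[130:320,240:430],None,fx=3,fy=3,interpolation=cv2.INTER_CUBIC))
E
```

```text
open t=70.62 loc [-103.6   62.2   61.4] F [-1.4  0.3 -0.1] g 0.448
 t=72.00 loc [-100.9   20.8  218.6] F [ 0.  -0.1  0.2] g 0.454
```

View pics/w14c.png

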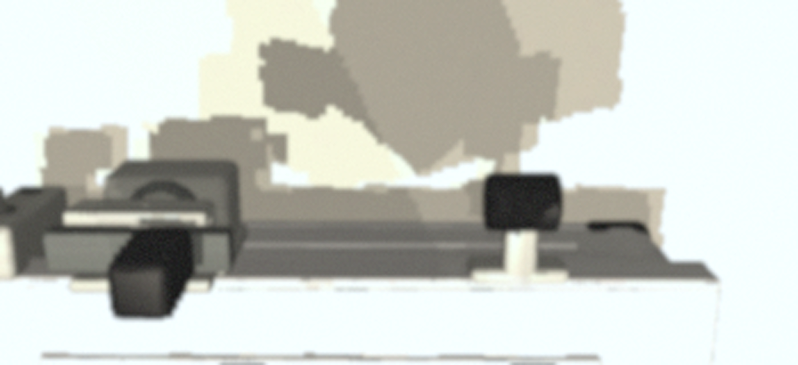

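View pics/s14c.png

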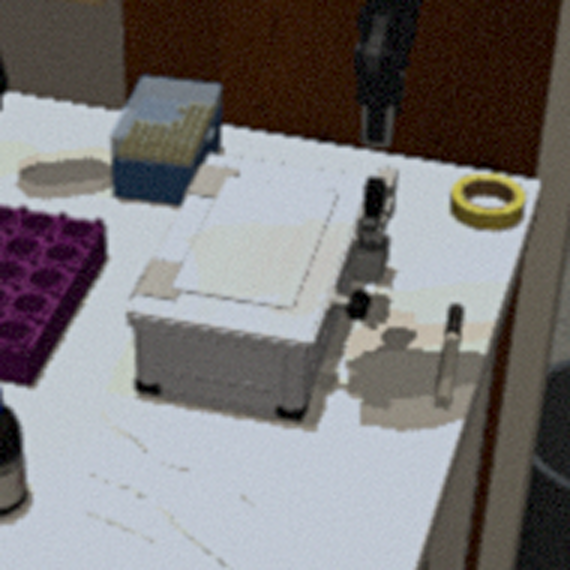

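```bash
python3 - <<'E'
from h import *
import pickle
c=pickle.load(open("w14.pkl","rb"))
S=lambda x,y:((x+.5)/2.28-.5+150,(y+.5)/2.28-.5+130)
for n,q,z in [("tab",(141,290),134),("tabL",(111,266),134),("tabR",(172,266),134),("knobc",(523,203),82),("lipnear",(14,276),104),("lidcorner",(719,281),86)]: print(n,np.round(L(onz(c,*S(*q),z)),1))
arm.move_gripper(0.40)
arm.movel(W(-90,-41,170),150)
r=arm.movel(W(-90,-41,122),60,contact_N=5); st(r)
arm.move_gripper(0.0,f_grip=80); st("grip"); cam("wrist","w15")
E
```

```text
tab [-90.2 -41.1 134. ]
tabL [-96.5 -48.1 134. ]
tabR [-96.5 -33.1 134. ]
knobc [-99.   60.4  82. ]
lipnear [-83.1 -84.4 104. ]
lidcorner [-76.  119.8  86. ]
False t=73.91 loc [-89.7 -41.  122.2] F [-0.1  0.5 -0.3] g 0.402
grip t=74.22 loc [-89.7 -41.1 122.5] F [ 0.1 -0.2  2.1] g 0.153
```

View pics/w15.png

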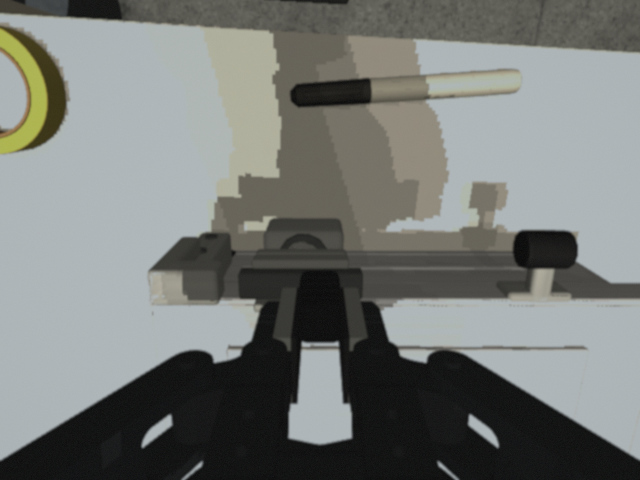

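The tab is held between the pads at about (320,310). Now I press it down.

```bash
python3 - <<'E'
from h import *
arm.movel(W(-90,-41,112),40); st()
arm.movel(W(-90,-41,104),30); st(); arm.dwell(.2); st()
cam("wrist","w16")
E
```

```text
t=74.67 loc [-89.6 -41.  112.2] F [-1.1 -1.6  7.4] g 0.153
 t=75.08 loc [-89.3 -40.9 106.3] F [-6.6 -3.4 23.3] g 0.158
 t=75.28 loc [-89.3 -40.9 106.3] F [-6.  -3.4 23.9] g 0.160
```

View pics/w16.png

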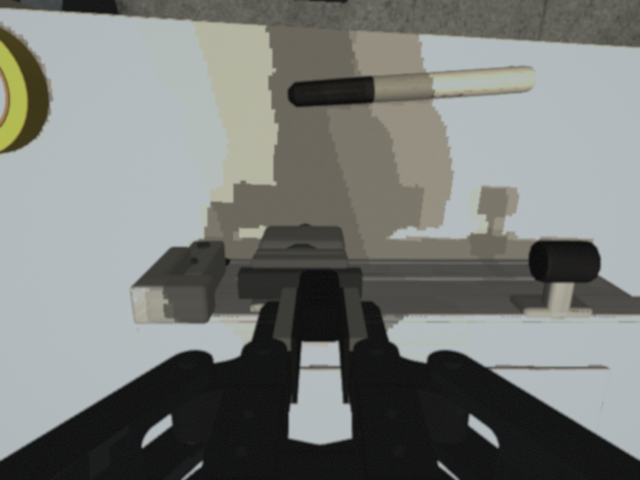

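It is at the end of travel: 16.2 mm down, with 23 N on the stop. Now slide across.

```bash
python3 - <<'E'
from h import *
arm.movel(W(-90,-52,105),40); st()
arm.movel(W(-90,-66,105),40); st()
cam("wrist","w17")
E
```

```text
t=75.76 loc [-89.4 -51.7 106.5] F [-4.2 -0.9 16.8] g 0.156
 t=76.26 loc [-89.4 -63.5 106.4] F [-3.9  3.5 14.7] g 0.157
```

View pics/w17.png

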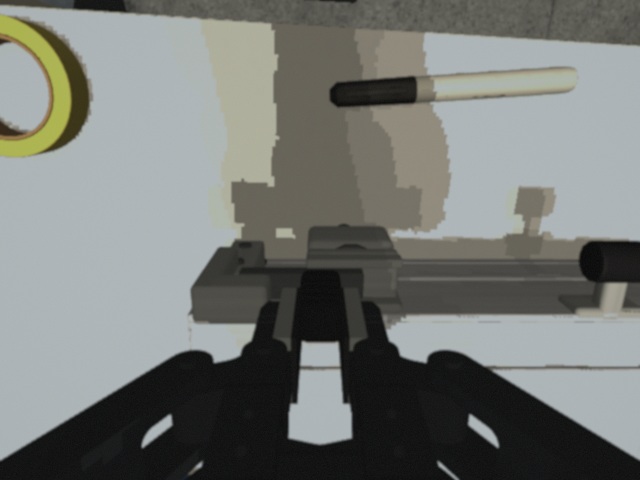

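```bash
python3 - <<'E'
from h import *
import pickle
arm.movel(W(-90,-64,105.5),20); st()
arm.move_gripper(0.40); st("open")
arm.movel(W(-90,-64,190),120)
arm.movel(W(-100,20,220),200); arm.dwell(.15)
c=cam("wrist","w18");pickle.dump(c,open("w18.pkl","wb"));o=c["image"][130:290,150:500]
cv2.imwrite("pics/w18c.png",cv2.convertScaleAbs(cv2.resize(o,None,fx=2.28,fy=2.28,interpolation=cv2.INTER_CUBIC),alpha=1.6,beta=10)); st()
cam("side","s18");cam("top","t18")
i=cv2.imread("pics/s18.png");cv2.imwrite("pics/s18c.png",cv2.resize(i[130:320,240:430],None,fx=3,fy=3,interpolation=cv2.INTER_CUBIC))
E
```

```text
t=76.56 loc [-89.5 -62.8 106.5] F [-2.9  0.4 12.2] g 0.156
open t=76.89 loc [-90.3 -64.  105. ] F [0.  0.1 0. ] g 0.402
 t=78.55 loc [-100.1   18.3  219.4] F [0.1 0.9 0.5] g 0.399
```

View pics/w18c.png

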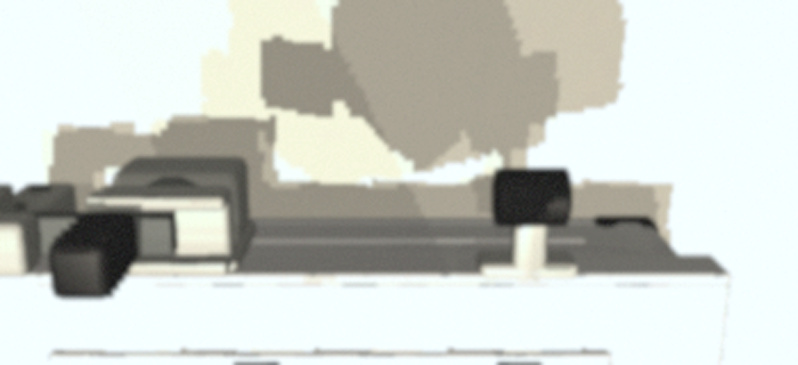

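View pics/s18.png

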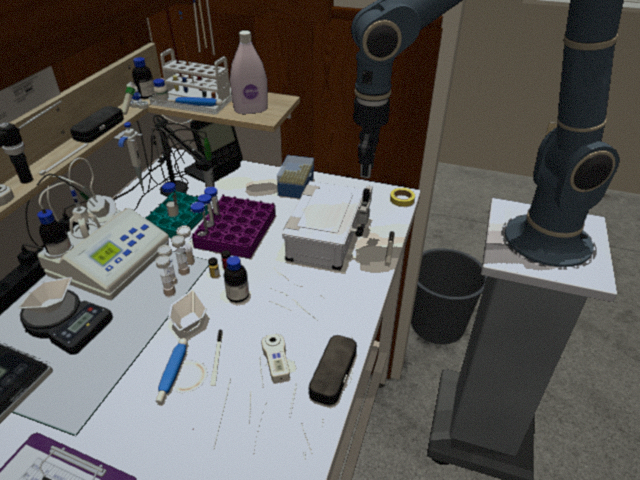

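The tab is low and across, with its tongue reaching the lip at the crop's left edge. The worktop is clear of amber bottles and the bystanders are in place. One numeric check, then I hand in.

```bash
python3 - <<'E'
from h import *
import pickle
c=pickle.load(open("w18.pkl","rb"))
S=lambda x,y:((x+.5)/2.28-.5+150,(y+.5)/2.28-.5+130)
for z in (122,134): print(z,[np.round(L(onz(c,*S(*q),z))[:2],1) for q in ((53,249),(108,251),(57,295),(104,295))])
print("lidcorner",L(onz(c,*S(729,273),86)))
a=cv2.imread("pics/t9.png").astype(int);b=cv2.imread("pics/t18.png").astype(int)
for n,(x0,y0,x1,y1) in dict(case=(145,290,245,340),refr=(160,230,230,285),reag=(245,155,290,205)).items():
    print(n,abs(a[y0:y1,x0:x1]-b[y0:y1,x0:x1]).mean())
arm.movel(W(-100,20,330),200); st(); arm.hand_in(); print("handed in")
E
```

```text
122 [array([-96. , -69.3]), array([-95.4, -55.1]), array([-83.2, -69.5]), array([-83.2, -57.2])]
134 [array([-99.8, -65. ]), array([-99.3, -51.5]), array([-87.8, -65.2]), array([-87.8, -53.5])]
lidcorner [-76.67029144 120.0062511   86.        ]
case 14.946533333333333
refr 19.17021645021645
reag 15.661925925925926
 t=79.35 loc [-100.6   19.6  328.9] F [ 0.2 -0.9 -0.3] g 0.398
the job is handed in; nothing more can be done
handed in
```

```bash
python3 - <<'E'
import cv2,numpy as np
a=cv2.imread("pics/top0.png");b=cv2.imread("pics/t18.png")
for n,(x0,y0,x1,y1) in dict(case=(145,290,245,340),refr=(160,230,230,285),reag=(245,155,290,205)).items():
    f=lambda i:cv2.GaussianBlur(cv2.cvtColor(i[y0:y1,x0:x1],cv2.COLOR_BGR2GRAY),(5,5),0).astype(np.float32)
    print(n,cv2.phaseCorrelate(f(a),f(b)))
E
```

```text
case ((0.00891030358645395, 0.029675127914323696), 0.949683835220337)
refr ((-0.003864765667238146, 0.02051103485831618), 0.9843251062764062)
reag ((0.4096556844996577, 0.04845007651648814), 0.8231710900200738)
```

The carrier is packed, shut and locked again. I handed it in at 79 s on the robot's clock, and no verdict came back.

**What I did:** I slid the keeper back and the plunger sprang up. I lifted the lid by its knob to the stop and stood all five bottles in pockets 1–5; pocket 0 is empty. I then lowered the lid in the hand, pressed the plunger 16 mm to its end of travel, slid the keeper about 22 mm across and let go.

**Last checks:**
- **Bottles:** all five went down to the same depth, where the pocket floor should be. The view before closing showed them upright.
- **Latch:** after letting go, the tab stood about 22 mm across and low, consistent with the plunger trapped at about 0.012 m. Its tongue reached the lip in the picture.
- **Lid:** its front corner lies at the shut position in the camera view.
- **Case and white instrument:** comparing the first and last top views gave no measurable shift (under 0.05 px).
- **Black bottle:** this read 0.4 px (under 1 mm), with a weaker match. I put that down to changed shadows, since the gripper never touched it.

**Disagreements:**
- **Lid closing:** the knob's path was about 3–5 mm off. The lid was not yet fully down where I expected it, and needed a few millimetres more before it seated on the box. I kept hold of it until then.
- **Bystander check:** a raw pixel comparison of the bystanders between two later top views differed by 15–19 grey levels. The shift measurement above, which I ran only after handing in, points to lighting and shadow.

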